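Return the red dish stack to its bay

ROBOT

A 7-joint arm with a two-finger parallel gripper is mounted at the origin on the work surface. World frame = base frame: x ahead of the robot, y to its left, z up, the work surface at z = 0. Lengths are in m, angles in degrees, forces in N, time in s.
With the tool pointing down it reaches from about 0.425 to 0.975 m from the base axis. Payload 16.7 kg.
Tool frame: the origin (TCP) lies midway between the tips of the shut fingers; the grasp point (between the pads) lies bot.grasp_offset behind it (bot.grasp_offset is the distance from the TCP to the grasp point, in m); x points along the fingers, y is the direction in which the jaws open and shut, and the axes are right-handed (so a half turn about x gives the same grasp; the last joint's range is limited). The gripper opens to 85 mm and grips with 20 to 120 N. Pads are 22 mm wide; open, the fingers measure 114 mm over their backs; the gripper's body (76 mm by 85 mm) begins 54 mm behind the grasp point. The pads swing forward as they close: fully open they stand 13 mm farther back than shut.
Start: joints at [58.642, 24.414, 4.234, 92.017, -1.954, 63.644, -3.845], TCP at [0.261, -0.622, 0.231] pointing down, gripper open.
Joint ranges: [-163.25, 163.25], [-28.42, 122.38], [-70.27, 78.77], [12.13, 141.07], [-58.53, 238.53], [9.26, 117.41], [-156.51, 156.51]. Speed limits (degrees/s): [108.29, 108.29, 136.94, 136.94, 172.46, 172.46, 172.46].

INTERFACE

Orientations are given as [roll, pitch, yaw] about the fixed x, y, z axes, in that order (R = Rz(yaw) Ry(pitch) Rx(roll)).
In Python, from plant import bot gives the robot as it stands.
- The arm moves only by the tool jog_arm, never from a script. Its argument "steps" is a list of rows, each a list of 7 numbers: the opening, from -1 (shut) to 1 (fully open), then the shift along the tool's x, y, z in units of 150 mm (1.0 is 150 mm), then the turn, a rotation vector about the tool's x, y, z in units of 360 degrees (1.0 is 360 degrees). A call has 1 to 5 rows; each row shifts and turns the pose as measured when the row begins, along the tool's axes as they then stand; what a row does not reach is not made up. A row lasts 1/12 s, in which the tool goes at most 41.7 mm and 7.16 degrees, less where a joint would pass 70% of its speed; a pose out of reach is approached as far as the arm can. A call with a number of a shift or a turn outside -1 to 1 is refused whole. A call with a gripper value outside its range is refused whole. The fingers move at their own pace and stop on an object; the grip force is fixed at half the most. Time passes only in rows, so rows that do not move let the fingers close. It gives the time, the measured TCP pose, the force and the opening at its end, in the units of the state.
- bot.state(): the state, without advancing time (a new reading comes with each control period).
- bot.get_image(name): name is "scene" or "top" or "wrist"; returns (picture, depth): 480x640x3 uint8, red, green, blue; 480x640 float32, m along the optical axis (not along the pixel's ray), 0 where there is no reading.
- bot.calibration(name): a dict with "K" (3x3 intrinsics, pixels), "position" and "orientation" of the camera in the world. Camera axes: x right, y down, z forward; pixel columns grow to the right and rows downward; lengths in m; the calibration is good to about 2 mm. A picture is of the moment at which its call begins: read the wrist's pose just before it. calibration takes no time and is no camera call; for the wrist camera it gives the pose at the moment of the call.
- bot.finish_job(): hands the job in, once; it reports no verdict.
The state is a dict: "clock": time; "qpos": joint angles; "qd": joint speeds; "tau": joint torques, N m; "tcp_pos": TCP position; "orientation": TCP orientation; "wrist_force": force on the tool from outside, world axes, zero at the start; "moment": the same for the moment, N m; "finger_gap": finger opening in m.
Only numpy, scipy, OpenCV 4.12 (cv2) and the standard library are available. Lean on these libraries where they do the work, as an engineer would, in place of code of your own. Each camera call takes 0.05 s, during which the arm holds its last target.

TASK

The red-agar dishes have been read: pick up the small red stack standing on the bench and set it down gently, upright, on the floor of the empty storage bay with the red tags, without dropping it. Leave the small yellow stack (still to be read) and the small blue stack (already in its bay) standing where they are.

Things in the scene. Friction and masses are not known exactly. Their poses are not given: they have to be found in the camera images.
- stack_red: To return: rigid taped stack of six round culture dishes, 40 mm diameter, 66 mm tall, 0.1 kg, pale lid rims, white paper tape over the top; crimson. Stands loose on the bench, on the robot's side of the rack. Origin: centre of its underside, z up. Grip it across its diameter near the top. (The larger stacks, 92 mm across, at the bench's sides are not part of the job.)
- bay_red: Fixed white square tray, 78 mm outside, 68 inside, crimson floor pad, crimson tags front and back. Origin: centre of underside, x and y along walls; inner floor 5 mm, wall tops 22 mm above it. Red, yellow, blue bays in any order, 88 mm apart in a row along the bays' y, on a grey base 150 x 290 x 12 mm. Red and yellow are empty.
- stack_yellow: Bystander: rigid taped stack of six round culture dishes, 40 mm diameter, 66 mm tall, 0.1 kg, pale lid rims, white paper tape over the top; yellow. Stands loose on the bench, on the robot's side of the rack, 120 mm or more from the red stack (centres). Origin: centre of its underside, z up. Leave it there.
- stack_blue: Bystander: rigid taped stack of six round culture dishes, 40 mm diameter, 66 mm tall, 0.1 kg, pale lid rims, white paper tape over the top; blue. Stands in the blue bay, which may be next to the red one. Origin: centre of its underside, z up. Leave it there.

How it is judged:
By the outcome, as a careful person would: the job done as asked, in the order asked, and still so for the second after the job is handed in, with the robot touching nothing.
It also fails if it takes over 40 s, if anything falls off the work surface, if the arm or the gripper's body presses on something with over 40 N, if the wrist force passes 120 N, or if a joint passes its speed limit or range.

## Working session

There is one attempt and no reset: what is moved stays moved. The work goes in short steps, Python scripts to look and compute and a tool call to move; the robot and the scene stay as the last step left them, time stands still between calls to the robot, and variables do not carry over. Pictures are saved under pics/ and viewed, and the job is handed in when it is done.

Besides the shell and the picture viewer there is one more tool, called after "Emit:" by a JSON object that holds its "method" and its "body". jog_arm: Moves the arm, as the interface text tells. Its arguments: {"type":"object","properties":{"steps":{"type":"array","items":{"type":"array","items":{"type":"number"}}}},"required":["steps"]}

```bash
mkdir -p pics; ls; python3 - <<'E'
from plant import bot
import cv2,numpy as np
print(bot.state(), bot.grasp_offset)
for n in ["scene","top"]:
    c=bot.calibration(n);print(n,c)
    p,d=bot.get_image(n);cv2.imwrite(f"pics/{n}0.png",p[:,:,::-1]);np.savez(f"pics/{n}0.npz",p=p,d=d)
E
```

```text
pics
{'clock': 0.0, 'qpos': array([58.64040705, 24.45081911,  4.23003334, 92.05152637, -1.95018912,
       63.64443219, -3.84325226]), 'qd': array([ 0.02703621,  0.0506295 , -0.01049662, -0.01123285, -0.00276166,
        0.02165535,  0.00753237]), 'tau': array([ 5.58810734e-04, -9.49804902e+01,  3.76180217e+00, -4.63494730e+01,
        1.94582460e-02,  1.05457439e-02, -6.21049230e-05]), 'tcp_pos': array([ 0.26131779, -0.62192335,  0.23060184]), 'orientation': array([-83.65578424,  89.92526995, 119.14037105]), 'wrist_force': array([-0.1450677 ,  0.44216112,  0.14483422]), 'moment': array([-0.0333884 ,  0.00308972,  0.0145189 ]), 'finger_gap': 0.08518312379754707} 0.0187
scene {'K': array([[508.67799841,   0.        , 328.23022456],
       [  0.        , 508.67799841, 240.47789929],
       [  0.        ,   0.        ,   1.        ]]), 'position': array([0.77570293, 0.42077069, 0.64594549]), 'orientation': array([-140.7094436 ,    0.91739423,  146.03667273])}
top {'K': array([[542.09943551,   0.        , 328.26070288],
       [  0.        , 542.09943551, 234.60507619],
       [  0.        ,   0.        ,   1.        ]]), 'position': array([0.4102774 , 0.0123988 , 0.91661511]), 'orientation': array([-171.36609665,   -1.48879979,  -90.7664512 ])}
```

View pics/scene0.png

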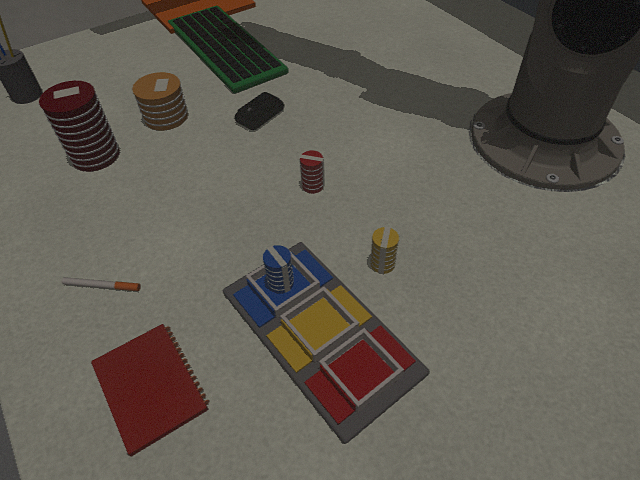

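View pics/top0.png

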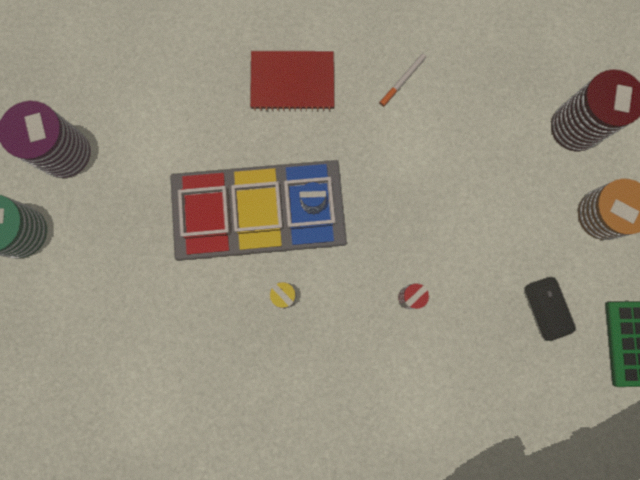

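The scene picture shows the red stack at (312,157), yellow at (385,238), blue in its bay at (278,258), and the empty red bay at (362,368). In the top picture the red stack is at (415,296), yellow at (283,295) and the red bay at (203,211), at the left end next to the empty yellow bay.

```bash
cat > h.py <<'E'
import numpy as np,cv2
from scipy.spatial.transform import Rotation as R
def cloud(d,c):
    K=c["K"];v,u=np.mgrid[:480,:640]
    P=np.stack([(u-K[0,2])/K[0,0]*d,(v-K[1,2])/K[1,1]*d,d],-1)
    return P@R.from_euler('xyz',c["orientation"],degrees=True).as_matrix().T+c["position"]
E
python3 - <<'E'
from plant import bot
from h import *
for n in ["top","scene"]:
    f=np.load(f"pics/{n}0.npz");p,d=f["p"],f["d"];c=bot.calibration(n);W=cloud(d,c)
    hsv=cv2.cvtColor(p,cv2.COLOR_RGB2HSV).astype(int)
    ok=d>0
    print(n,"bench z",np.median(W[ok][:,2]))
    z=W[...,2]
    for name,(u,v) in dict(top=dict(red=(415,296),yel=(283,295),blue=(313,195)),scene=dict(red=(312,170),yel=(385,250),blue=(278,265)))[n].items():
        m=np.zeros_like(ok);m[v-35:v+35,u-30:u+30]=1
        m&=ok&(z>.055)
        zt=np.median(z[m]);mm=m&(z>(.06 if name!='blue' else .075))
        pts=W[mm][:,:2].astype(np.float32)
        cc,r=cv2.minEnclosingCircle(pts)
        print(name,mm.sum(),"z",zt,W[mm][:,2].max(),"mean",pts.mean(0),"mec",cc,r)
    # red bay floor
    red=((hsv[...,0]<8)|(hsv[...,0]>172))&(hsv[...,1]>130)
    u,v=dict(top=(203,211),scene=(362,368))[n]
    nl,lab=cv2.connectedComponents(red.astype(np.uint8))
    m=(lab==lab[v,u])&ok
    print("pad",m.sum(),np.median(W[m],0),cv2.minAreaRect(W[m][:,:2].astype(np.float32)))
    # wall tops z>0.028
    mw=np.zeros_like(ok);mw[v-60:v+60,u-60:u+60]=1
    cand=mw&ok&(z>.029)&(z<.045)&(np.hypot(*(W[...,:2]-np.median(W[m],0)[:2]).transpose(2,0,1))<.06)
    print("walls",cand.sum(),np.median(W[cand],0),cv2.minAreaRect(W[cand][:,:2].astype(np.float32)))
E
```

```text
top bench z 0.0005279075690297619
red 508 z 0.06618603221893127 0.07048586312066984 mean [ 0.44118926 -0.14799683] mec (0.4414553642272949, -0.14811135828495026) 0.021083630621433258
yel 514 z 0.06627082194231715 0.07052085922183993 mean [0.4455282  0.06146589] mec (0.4459400475025177, 0.06084470450878143) 0.020260844379663467
blue 507 z 0.08316278587146969 0.0883538940341625 mean [0.6011393  0.01293568] mec (0.6014026403427124, 0.013005680404603481) 0.020206410437822342
pad 1354 [0.5869644  0.19581079 0.01784136] ((0.5873734951019287, 0.19578146934509277), (0.06269792467355728, 0.06405423581600189), 4.743081092834473)
walls 820 [0.58606144 0.18420675 0.03379629] ((0.586675226688385, 0.1864728182554245), (0.08304450660943985, 0.09391413629055023), 5.056010723114014)
scene bench z 0.0004639570955397021
red 330 z 0.0655690228678979 0.06862018613160703 mean [ 0.4414604  -0.14320509] mec (0.4404743015766144, -0.1444440633058548) 0.02156086266040802
yel 479 z 0.0658637493893297 0.0685842664538876 mean [0.44610953 0.06583682] mec (0.4456540048122406, 0.06442767381668091) 0.0218065045773983
blue 578 z 0.08250220539506392 0.08604868856872583 mean [0.6019875  0.01783378] mec (0.6014369130134583, 0.015618745237588882) 0.021303148940205574
pad 2033 [0.58456509 0.19538674 0.01776336] ((0.5836697220802307, 0.19406306743621826), (0.062050528824329376, 0.06313396245241165), 4.873160362243652)
walls 1438 [0.59019056 0.18698422 0.03366215] ((0.5861312747001648, 0.18910551071166992), (0.08319753408432007, 0.09378044307231903), 4.920419216156006)
```

```bash
cat >> h.py <<'E'
def plan(bot,tgt):
    s=bot.state();M=R.from_euler('xyz',s["orientation"],degrees=True)
    # desired: x down, same yaw of y axis
    y=M.as_matrix()[:,1].copy();y[2]=0;y/=np.linalg.norm(y);x=np.array([0,0,-1.]);D=np.stack([x,y,np.cross(x,y)],1)
    rv=(M.inv()*R.from_matrix(D)).as_rotvec()/(2*np.pi)
    sh=M.inv().apply(np.array(tgt)-s["tcp_pos"])
    print("t",round(s["clock"],2),"tcp",s["tcp_pos"].round(4),"gap",round(s["finger_gap"],4),"F",s["wrist_force"].round(1))
    print("y axis yaw",np.degrees(np.arctan2(y[1],y[0])).round(2),"shift units",(sh/.15).round(3),"turn",rv.round(4))
E
python3 - <<'E'
from plant import bot
from h import *
plan(bot,[.441,-.146,.18]); print(R.from_euler('xyz',bot.state()["orientation"],degrees=True).as_matrix().round(3))
f=np.load("pics/top0.npz");W=cloud(f["d"],bot.calibration("top"))
for u,v in [(614,98),(625,208),(625,345),(550,308)]: print(W[v,u].round(3))
E
```

```text
t 0.1 tcp [ 0.2613 -0.622   0.2307] gap 0.0855 F [0.3 0.2 0.2]
y axis yaw -67.21 shift units [ 0.34  -2.461 -2.333] turn [0.     0.     0.0002]
[[-0.001  0.387 -0.922]
 [ 0.001 -0.922 -0.387]
 [-1.    -0.001  0.   ]]
[ 0.738 -0.453  0.133]
[ 0.576 -0.488  0.075]
[ 0.358 -0.5    0.018]
[ 0.42  -0.374  0.031]
```

Emit:
{"method": "jog_arm", "body": {"steps": [[1,0.02,-0.2,-0.19,0,0,0],[1,0.02,-0.2,-0.19,0,0,0],[1,0.02,-0.2,-0.19,0,0,0],[1,0.02,-0.2,-0.19,0,0,0],[1,0.02,-0.2,-0.19,0,0,0]]}}

```text
clock: 0.52
tcp_pos: [0.3301, -0.4308, 0.2123]
orientation: [-22.0, 89.7, -180.0]
wrist_force: [2.0, -0.1, 0.2]
finger_gap: 0.0852
```

```bash
python3 -c "
from plant import bot
from h import *
plan(bot,[.441,-.146,.18])"
```

```text
t 0.52 tcp [ 0.3301 -0.4308  0.2123] gap 0.0852 F [ 2.  -0.1  0.2]
y axis yaw -67.91 shift units [ 0.212 -1.481 -1.4  ] turn [0.     0.0007 0.0003]
```

Emit:
{"method": "jog_arm", "body": {"steps": [[1,0.02,-0.2,-0.19,0,0,0],[1,0.02,-0.2,-0.19,0,0,0],[1,0.02,-0.2,-0.19,0,0,0],[1,0.02,-0.2,-0.19,0,0,0],[1,0.02,-0.2,-0.19,0,0,0]]}}

```text
clock: 0.93
tcp_pos: [0.403, -0.2363, 0.1965]
orientation: [-18.8, 89.7, -176.7]
wrist_force: [1.4, -1.2, -0.8]
finger_gap: 0.0855
```

```bash
python3 -c "
from plant import bot
from h import *
plan(bot,[.441,-.146,.18])"
```

```text
t 0.93 tcp [ 0.403  -0.2363  0.1965] gap 0.0855 F [ 1.4 -1.2 -0.8]
y axis yaw -67.96 shift units [ 0.108 -0.463 -0.461] turn [0.     0.0009 0.0003]
```

Emit:
{"method": "jog_arm", "body": {"steps": [[1,0.03,-0.18,-0.18,0,0.001,0],[1,0.03,-0.17,-0.17,0,0,0],[1,0.03,-0.08,-0.08,0,0,0],[1,0,0,0,0,0,0]]}}

```text
clock: 1.27
tcp_pos: [0.441, -0.1399, 0.1823]
orientation: [-130.1, 89.8, 72.4]
wrist_force: [-0.4, 0.6, 0.6]
finger_gap: 0.0854
```

```bash
python3 - <<'E'
from plant import bot
from h import *
plan(bot,[.441,-.146,.11])
c=bot.calibration("wrist");p,d=bot.get_image("wrist");cv2.imwrite("pics/w1.png",p[:,:,::-1])
W=cloud(d,c);z=W[...,2]
hsv=cv2.cvtColor(p,cv2.COLOR_RGB2HSV).astype(int)
m=(d>0)&(z>.060)&(z<.072)&(np.hypot(W[...,0]-.441,W[...,1]+.146)<.04)
print(m.sum(),np.median(z[m]),W[m].mean(0),cv2.minEnclosingCircle(W[m][:,:2].astype(np.float32)))
E
```

```text
t 1.27 tcp [ 0.441  -0.1399  0.1823] gap 0.0854 F [-0.4  0.6  0.6]
y axis yaw -67.43 shift units [0.482 0.039 0.017] turn [-0.     -0.0004  0.0005]
2242 0.0656766141133639 [ 0.44256909 -0.14790269  0.06563448] ((0.44203561544418335, -0.14804288744926453), 0.020762505009770393)
```

View pics/w1.png

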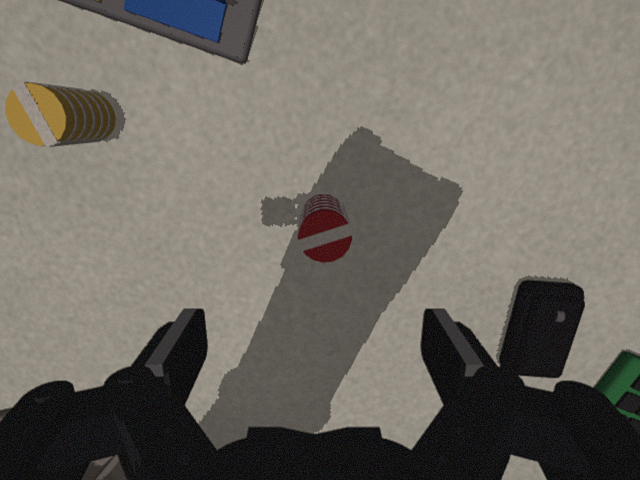

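The wrist picture shows the red stack's top at (325,236), between the fingers. Wrist and top camera agree on (0.442, -0.1475); the top height of 66 mm matches its stated size.

```bash
python3 -c "
from plant import bot
from h import *
plan(bot,[.442,-.1475,.03])"
```

```text
t 1.32 tcp [ 0.4407 -0.1412  0.1826] gap 0.0855 F [-0.1  0.4  0.6]
y axis yaw -67.46 shift units [1.017 0.045 0.01 ] turn [-0.     -0.0004  0.0004]
```

Emit:
{"method": "jog_arm", "body": {"steps": [[1,0.1,0.045,0.01,0,0,0],[1,0.2,0,0,0,0,0],[1,0.15,0,0,0,0,0],[1,0,0,0,0,0,0]]}}

```text
clock: 1.65
tcp_pos: [0.4422, -0.1515, 0.1146]
orientation: [169.8, 89.7, 12.2]
wrist_force: [-0.5, 1.1, -0.6]
finger_gap: 0.0856
```

```bash
python3 -c "
from plant import bot
from h import *
plan(bot,[.442,-.1475,.03])"
```

```text
t 1.65 tcp [ 0.4422 -0.1515  0.1146] gap 0.0856 F [-0.5  1.1 -0.6]
y axis yaw -67.56 shift units [ 0.564 -0.026 -0.006] turn [ 0.     -0.0007 -0.0001]
```

Emit:
{"method": "jog_arm", "body": {"steps": [[1,0.1,-0.025,-0.005,0,-0.0005,0],[1,0.15,0,0,0,0,0],[1,0.15,0,0,0,0,0],[1,0.12,0,0,0,0,0],[1,0,0,0,0,0,0]]}}

```text
clock: 2.07
tcp_pos: [0.4417, -0.1538, 0.0379]
orientation: [107.1, 89.8, -50.9]
wrist_force: [-1.0, -0.0, -1.0]
finger_gap: 0.0854
```

```bash
python3 -c "
from plant import bot
from h import *
plan(bot,[.442,-.1475,.03])"
```

```text
t 2.07 tcp [ 0.4417 -0.1538  0.0379] gap 0.0854 F [-1. -0. -1.]
y axis yaw -67.98 shift units [ 0.053 -0.038 -0.018] turn [ 0.     -0.0002 -0.0006]
```

Emit:
{"method": "jog_arm", "body": {"steps": [[1,0.04,-0.038,-0.017,0,0,0],[1,0,0,0,0,0,0],[1,0,0,0,0,0,0]]}}

```text
clock: 2.32
tcp_pos: [0.4425, -0.1491, 0.0342]
orientation: [105.0, 89.7, -53.1]
wrist_force: [0.1, -0.1, -0.8]
finger_gap: 0.0854
```

```bash
python3 - <<'E'
from plant import bot
from h import *
plan(bot,[.442,-.1475,.03])
p,d=bot.get_image("wrist");cv2.imwrite("pics/w2.png",p[:,:,::-1])
plan(bot,[.442,-.1475,.03])
E
```

```text
t 2.32 tcp [ 0.4425 -0.1491  0.0342] gap 0.0854 F [ 0.1 -0.1 -0.8]
y axis yaw -68.13 shift units [ 0.028 -0.011 -0.001] turn [ 0.     -0.0002 -0.0008]
t 2.37 tcp [ 0.4426 -0.149   0.0343] gap 0.0859 F [1.1 0.6 0.1]
y axis yaw -68.12 shift units [ 0.029 -0.011  0.   ] turn [ 0.     -0.0003 -0.0008]
```

View pics/w2.png

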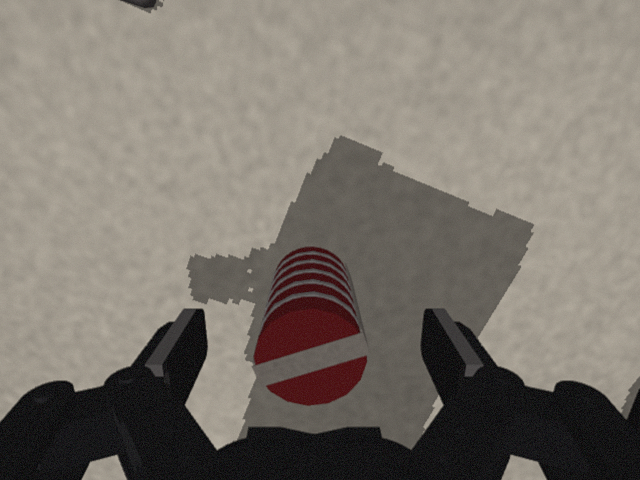

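The stack's top is centred at (311,350) between finger inner edges at 205 and 423, so it is centred within about 1 mm. Next I'll lower a little and close.

Emit:
{"method": "jog_arm", "body": {"steps": [[1,0.03,-0.005,0,0,0,0],[-1,0,0,0,0,0,0],[-1,0,0,0,0,0,0],[-1,0,0,0,0,0,0],[-1,0,0,0,0,0,0]]}}

```text
clock: 2.78
tcp_pos: [0.4439, -0.1488, 0.0321]
orientation: [121.2, 89.5, -36.9]
wrist_force: [-5.6, 1.4, 44.3]
finger_gap: 0.039
```

Emit:
{"method": "jog_arm", "body": {"steps": [[-1,0,0,0,0,0,0],[-1,0,0,0,0,0,0],[-1,0,0,0,0,0,0],[-1,0,0,0,0,0,0]]}}

```text
clock: 3.12
tcp_pos: [0.4439, -0.1489, 0.0324]
orientation: [121.2, 89.4, -36.9]
wrist_force: [-0.0, -0.3, -0.7]
finger_gap: 0.0384
```

Emit:
{"method": "jog_arm", "body": {"steps": [[-1,0,0,0,0,0,0],[-1,0,0,0,0,0,0],[-1,0,0,0,0,0,0],[-1,0,0,0,0,0,0]]}}

```text
clock: 3.45
tcp_pos: [0.4438, -0.1489, 0.0323]
orientation: [120.3, 89.5, -37.8]
wrist_force: [-0.1, -0.5, 1.1]
finger_gap: 0.0387
```

```bash
python3 - <<'E'
from plant import bot
from h import *
plan(bot,[.442,-.1475,.13])
p,d=bot.get_image("wrist");cv2.imwrite("pics/w3.png",p[:,:,::-1])
E
```

```text
t 3.45 tcp [ 0.4438 -0.1489  0.0323] gap 0.0387 F [-0.1 -0.5  1.1]
y axis yaw -68.13 shift units [-0.652 -0.008  0.004] turn [ 0.     -0.0007 -0.0013]
```

View pics/w3.png

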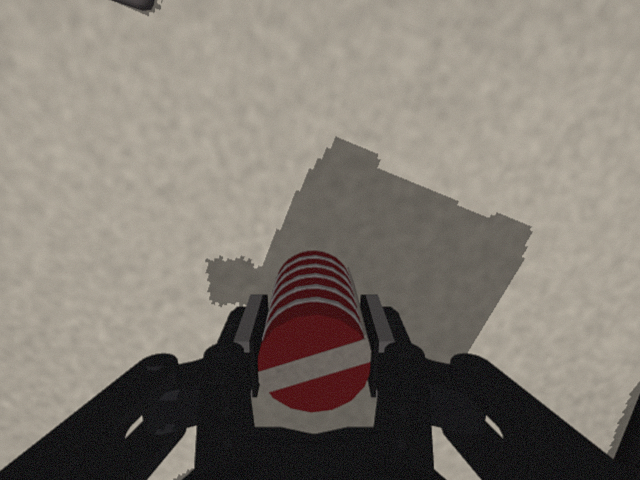

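The wrist view shows both pads on the stack at (258 and 372, about 370), gap 38.7 mm. Lifting now.

Emit:
{"method": "jog_arm", "body": {"steps": [[-1,-0.06,0,0,0,0,0],[-1,-0.12,0,0,0,0,0],[-1,-0.18,0,0,0,0,0],[-1,-0.2,0,0,0,0,0],[-1,-0.18,0,0,0,0,0]]}}

```text
clock: 3.92
tcp_pos: [0.4393, -0.1468, 0.1442]
orientation: [8.6, 89.8, -149.5]
wrist_force: [0.8, -0.5, -0.5]
finger_gap: 0.0386
```

```bash
python3 - <<'E'
from plant import bot
from h import *
plan(bot,[.586,.195,.17])
p,d=bot.get_image("wrist");cv2.imwrite("pics/w4.png",p[:,:,::-1])
p,d=bot.get_image("scene");cv2.imwrite("pics/s4.png",p[:,:,::-1])
E
```

```text
t 3.92 tcp [ 0.4393 -0.1468  0.1442] gap 0.0386 F [ 0.8 -0.5 -0.5]
y axis yaw -68.05 shift units [-0.18  -1.748 -1.758] turn [-0.      0.0006 -0.0001]
```

View pics/s4.png

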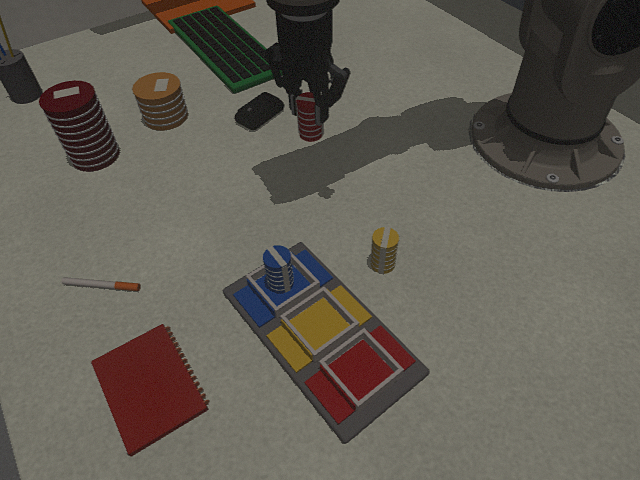

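The stack is held and clear of the bench, at (311,118). Now carrying it over.

Emit:
{"method": "jog_arm", "body": {"steps": [[-1,-0.06,-0.08,-0.08,0,0,0],[-1,-0.06,-0.14,-0.14,0,0,0],[-1,-0.05,-0.17,-0.17,0,0,0],[-1,-0.02,-0.17,-0.17,0,0,0],[-1,0,-0.17,-0.17,0,0,0]]}}

```text
clock: 4.43
tcp_pos: [0.5016, -0.008, 0.1782]
orientation: [104.0, 89.5, -54.9]
wrist_force: [1.0, -0.7, -1.0]
finger_gap: 0.0387
```

```bash
python3 -c "
from plant import bot
from h import *
plan(bot,[.586,.195,.17])"
```

```text
t 4.43 tcp [ 0.5016 -0.008   0.1782] gap 0.0387 F [ 1.  -0.7 -1. ]
y axis yaw -68.88 shift units [ 0.048 -1.06  -1.012] turn [ 0.     -0.0003 -0.0014]
```

Emit:
{"method": "jog_arm", "body": {"steps": [[-1,0,-0.17,-0.17,0,0,0],[-1,0,-0.17,-0.17,0,0,0],[-1,0,-0.17,-0.17,0,0,0],[-1,0,-0.17,-0.16,0,0,0],[-1,0,-0.12,-0.12,0,0,0]]}}

```text
clock: 4.85
tcp_pos: [0.5704, 0.1564, 0.178]
orientation: [109.0, 89.5, -49.9]
wrist_force: [-0.1, -0.4, -0.8]
finger_gap: 0.0387
```

```bash
python3 -c "
from plant import bot
from h import *
plan(bot,[.586,.195,.17])"
```

```text
t 4.85 tcp [0.5704 0.1564 0.178 ] gap 0.0387 F [-0.1 -0.4 -0.8]
y axis yaw -68.87 shift units [ 0.052 -0.203 -0.19 ] turn [ 0.     -0.0005 -0.0014]
```

Emit:
{"method": "jog_arm", "body": {"steps": [[-1,0.02,-0.13,-0.12,0,0,0],[-1,0.02,-0.07,-0.07,0,0,0],[-1,0,0,0,0,0,0],[-1,0,0,0,0,0,0]]}}

```text
clock: 5.18
tcp_pos: [0.5862, 0.2032, 0.1702]
orientation: [104.0, 89.7, -54.5]
wrist_force: [-0.0, -0.3, -1.8]
finger_gap: 0.0386
```

```bash
python3 - <<'E'
from plant import bot
from h import *
plan(bot,[.586,.195,.10])
c=bot.calibration("wrist");p,d=bot.get_image("wrist");cv2.imwrite("pics/w5.png",p[:,:,::-1])
W=cloud(d,c);np.savez("pics/w5.npz",W=W,p=p)
p,d=bot.get_image("scene");cv2.imwrite("pics/s5.png",p[:,:,::-1])
E
```

```text
t 5.18 tcp [0.5862 0.2032 0.1702] gap 0.0386 F [-0.  -0.3 -1.8]
y axis yaw -68.45 shift units [0.468 0.048 0.022] turn [ 0.     -0.0002 -0.0009]
```

View pics/w5.png

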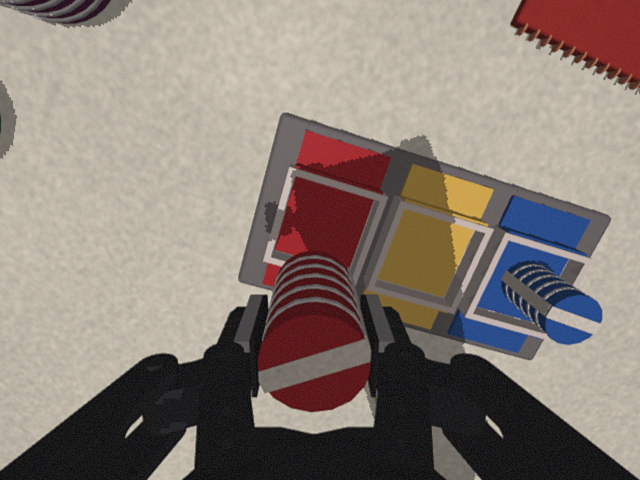

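View pics/s5.png

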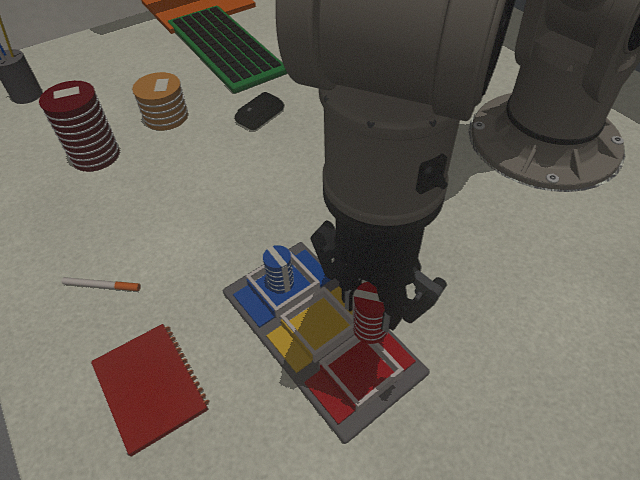

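Wrist view: the stack is upright in the grip at (315,350), and the bay's far wall (290,170 to 385,200) and side walls are visible. The scene view shows the stack at (370,310), above the red bay. Next I'll measure the stack against the bay in the same wrist picture.

```bash
python3 - <<'E'
from plant import bot
from h import *
f=np.load("pics/w5.npz");W,p=f["W"],f["p"];z=W[...,2]
hsv=cv2.cvtColor(p,cv2.COLOR_RGB2HSV).astype(int)
tcp=bot.state()["tcp_pos"]
near=np.hypot(W[...,0]-tcp[0],W[...,1]-tcp[1])<.05
u=np.mgrid[:480,:640][1]; v=np.mgrid[:480,:640][0]
red=((hsv[...,0]<8)|(hsv[...,0]>172))&(hsv[...,1]>130)
t=near&red&(v>250)
print("stack z range",np.percentile(z[t],[1,50,99]))
m=near&(z>.195)&(z<.212)&(u>262)&(u<368)&(v>295)
print("top",np.percentile(z[m],[5,50,95]),cv2.minEnclosingCircle(W[m][:,:2].astype(np.float32)),W[m].mean(0))
# bay walls in bay frame
a=np.radians(4.9);c0=np.array([.586,.195])
d=W[...,:2]-c0
bx=d[...,0]*np.cos(a)+d[...,1]*np.sin(a);by=-d[...,0]*np.sin(a)+d[...,1]*np.cos(a)
w=(z>.029)&(z<.039)&(v<300)
for nm,cc,sel in [("far",bx,w&(abs(bx-.0365)<.012)&(abs(by)<.03)),("left(+y)",by,w&(abs(by-.0365)<.012)&(abs(bx-.01)<.02)),("right(-y)",by,w&(abs(by+.0365)<.009)&(abs(bx-.01)<.02))]:
    print(nm,sel.sum(),np.percentile(cc[sel],[2,50,98]).round(4) if sel.any() else "",np.median(z[sel]) if sel.any() else "")
# yellow bay walls (its centre -88)
for nm,cc,sel in [("yfar",bx,w&(abs(bx-.0365)<.012)&(abs(by+.088)<.03)),("yright",by,w&(abs(by+.088+.0365)<.009)&(abs(bx-.01)<.02)),("yleft",by,w&(abs(by+.088-.0365)<.009)&(abs(bx-.01)<.02)),("ynear",bx,(z>.029)&(z<.039)&(abs(bx+.0365)<.012)&(abs(by+.088)<.03))]:
    print(nm,sel.sum(),np.percentile(cc[sel],[2,50,98]).round(4) if sel.any() else "")
E
```

```text
stack z range [0.01672635 0.20306734 0.20466407]
top [0.19862887 0.20346079 0.20437845] ((0.5848159790039062, 0.20205865800380707), 0.021006299182772636) [0.58709011 0.20306901 0.20308017]
far 792 [0.035  0.0386 0.0418] 0.033121847285036865
left(+y) 336 [0.033  0.0354 0.0378] 0.03350307437798619
right(-y) 381 [-0.0401 -0.0371 -0.0349] 0.03344716685464738
yfar 725 [0.0345 0.0382 0.0414]
yright 430 [-0.1282 -0.1244 -0.1225]
yleft 388 [-0.055  -0.0519 -0.0498]
ynear 591 [-0.0405 -0.0356 -0.0332]
```

```bash
python3 -c "
from plant import bot
from h import *
plan(bot,[.588,.195,.0505])"
```

```text
t 5.28 tcp [0.5861 0.2021 0.1704] gap 0.0388 F [-0.6  0.  -1.5]
y axis yaw -68.52 shift units [0.8   0.044 0.007] turn [ 0.     -0.0003 -0.001 ]
```

Emit:
{"method": "jog_arm", "body": {"steps": [[-1,0.08,0.035,0.007,0,0,0],[-1,0.14,0,0,0,0,0],[-1,0.14,0,0,0,0,0],[-1,0.06,0,0,0,0,0],[-1,0,0,0,0,0,0]]}}

```text
clock: 5.7
tcp_pos: [0.5879, 0.1877, 0.1048]
orientation: [108.9, 89.4, -50.0]
wrist_force: [0.0, 0.3, -0.3]
finger_gap: 0.038
```

```bash
python3 -c "
from plant import bot
from h import *
plan(bot,[.588,.195,.0505])"
```

```text
t 5.7 tcp [0.5879 0.1877 0.1048] gap 0.038 F [ 0.   0.3 -0.3]
y axis yaw -68.96 shift units [ 0.361 -0.049 -0.017] turn [ 0.     -0.0005 -0.0015]
```

Emit:
{"method": "jog_arm", "body": {"steps": [[-1,0.04,-0.05,-0.018,0,0,0],[-1,0.08,0,0,0,0,0],[-1,0.06,0,0,0,0,0],[-1,0,0,0,0,0,0]]}}

```text
clock: 6.03
tcp_pos: [0.5887, 0.1943, 0.0767]
orientation: [114.4, 89.4, -44.7]
wrist_force: [-0.3, 0.4, -0.7]
finger_gap: 0.0392
```

```bash
python3 -c "
from plant import bot
from h import *
plan(bot,[.588,.195,.0505])"
```

```text
t 6.03 tcp [0.5887 0.1943 0.0767] gap 0.0392 F [-0.3  0.4 -0.7]
y axis yaw -69.11 shift units [ 0.174 -0.008  0.004] turn [ 0.     -0.0007 -0.0016]
```

Emit:
{"method": "jog_arm", "body": {"steps": [[-1,0.05,-0.008,0,0,0,0],[-1,0.06,-0.005,0,0,0,0],[-1,0.03,0,0,0,0,0],[-1,0,0,0,0,0,0],[-1,0,0,0,0,0,0]]}}

```text
clock: 6.45
tcp_pos: [0.5883, 0.1967, 0.0536]
orientation: [116.5, 89.3, -42.5]
wrist_force: [0.9, 0.3, -0.3]
finger_gap: 0.0387
```

```bash
python3 - <<'E'
from plant import bot
from h import *
plan(bot,[.588,.195,.0500])
p,d=bot.get_image("scene");cv2.imwrite("pics/s6.png",cv2.resize(p[240:440,240:460,::-1],None,fx=3,fy=3))
p,d=bot.get_image("wrist");cv2.imwrite("pics/w6.png",p[:,:,::-1])
E
```

```text
t 6.45 tcp [0.5883 0.1967 0.0536] gap 0.0387 F [ 0.9  0.3 -0.3]
y axis yaw -69.06 shift units [0.024 0.01  0.006] turn [ 0.     -0.0008 -0.0016]
```

View pics/s6.png

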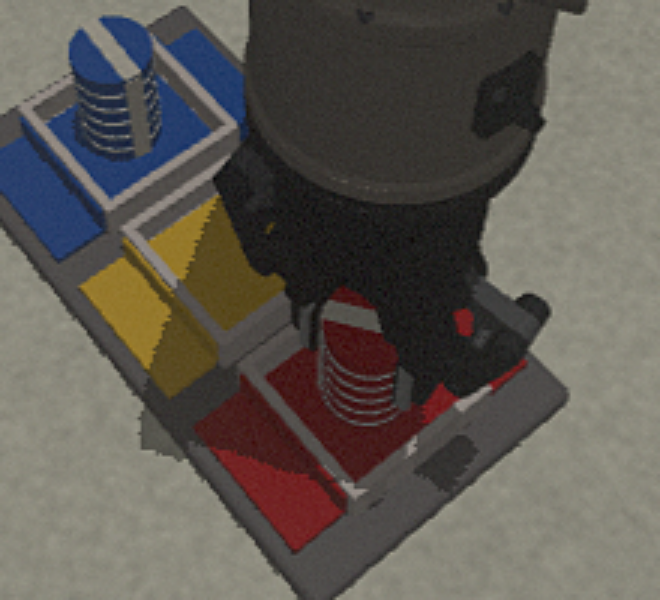

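View pics/w6.png

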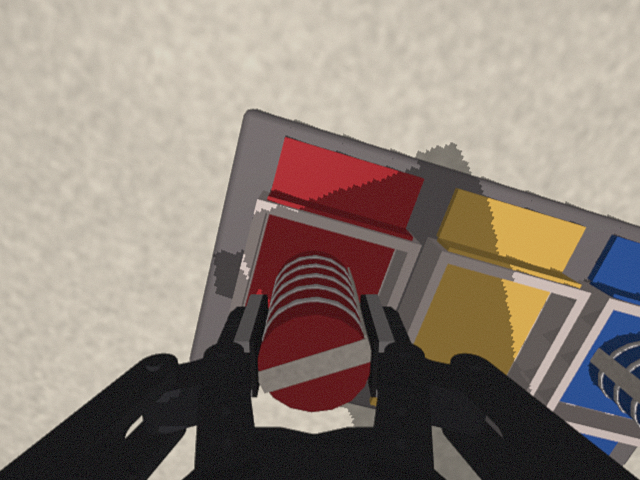

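Both views show the stack inside the red bay, clear of the walls (wrist: centre near (315,330)), about 3–4 mm above the pad. Lowering in small steps.

Emit:
{"method": "jog_arm", "body": {"steps": [[-1,0.012,0.006,0.003,0,0,0],[-1,0,0,0,0,0,0],[-1,0.008,0,0,0,0,0],[-1,0,0,0,0,0,0]]}}

```text
clock: 6.88
tcp_pos: [0.5891, 0.1955, 0.0518]
orientation: [124.7, 89.3, -34.3]
wrist_force: [-0.2, -0.0, -0.7]
finger_gap: 0.0388
```

```bash
python3 -c "
from plant import bot
from h import *
plan(bot,[.588,.195,.050])"
```

```text
t 6.88 tcp [0.5891 0.1955 0.0518] gap 0.0388 F [-0.2 -0.  -0.7]
y axis yaw -69.08 shift units [0.012 0.001 0.008] turn [ 0.     -0.0011 -0.0017]
```

Emit:
{"method": "jog_arm", "body": {"steps": [[-1,0.012,0,0,0,-0.0005,-0.0004],[-1,0,0,0,0,0,0],[-1,0,0,0,0,0,0]]}}

```text
clock: 7.13
tcp_pos: [0.5893, 0.1956, 0.0501]
orientation: [119.4, 89.5, -39.7]
wrist_force: [-0.7, -0.7, -0.9]
finger_gap: 0.0386
```

Emit:
{"method": "jog_arm", "body": {"steps": [[-1,0.012,0,0,0,0,0],[-1,0,0,0,0,0,0],[-1,0,0,0,0,0,0]]}}

```text
clock: 7.38
tcp_pos: [0.5901, 0.1959, 0.0498]
orientation: [127.6, 89.4, -31.5]
wrist_force: [1.0, -0.6, -1.7]
finger_gap: 0.0386
```

```bash
python3 -c "
from plant import bot
from h import *
plan(bot,[.588,.195,.050])"
```

```text
t 7.38 tcp [0.5901 0.1959 0.0498] gap 0.0386 F [ 1.  -0.6 -1.7]
y axis yaw -69.1 shift units [-0.001  0.     0.015] turn [ 0.     -0.001  -0.0013]
```

Emit:
{"method": "jog_arm", "body": {"steps": [[-1,0.01,0,0.007,0,0,0],[-1,0,0,0,0,0,0],[-1,0,0,0,0,0,0]]}}

```text
clock: 7.63
tcp_pos: [0.5905, 0.196, 0.0496]
orientation: [139.3, 89.3, -19.8]
wrist_force: [0.0, -0.3, -1.6]
finger_gap: 0.0387
```

Emit:
{"method": "jog_arm", "body": {"steps": [[-1,0.01,0,0,0,0,0],[-1,0,0,0,0,0,0],[-1,0,0,0,0,0,0]]}}

```text
clock: 7.88
tcp_pos: [0.5911, 0.1963, 0.0496]
orientation: [141.9, 89.2, -17.2]
wrist_force: [-0.0, -0.6, 0.4]
finger_gap: 0.0388
```

```bash
python3 - <<'E'
from plant import bot
from h import *
plan(bot,[.588,.195,.050])
c=bot.calibration("wrist");p,d=bot.get_image("wrist");W=cloud(d,c);z=W[...,2]
v,u=np.mgrid[:480,:640]
m=(d>0)&(u>285)&(u<345)&(v>335)&(v<400)
print("top z",np.median(z[m]))
m=(d>0)&(u>275)&(u<290)&(v>225)&(v<250);print("pad z?",np.median(z[m]),np.median(W[m],0))
E
```

```text
t 7.88 tcp [0.5911 0.1963 0.0496] gap 0.0388 F [-0.  -0.6  0.4]
y axis yaw -69.12 shift units [-0.003  0.001  0.022] turn [ 0.     -0.0017 -0.0013]
top z 0.08295684439330553
pad z? 0.017261688622162763 [0.60842788 0.21853005 0.01726169]
```

Contact: descent has stopped at TCP z 0.0496, the predicted height, with top at 83.0 mm = 17 + 66. Releasing.

Emit:
{"method": "jog_arm", "body": {"steps": [[0.3,0,0,0,0,0,0],[0.3,0,0,0,0,0,0],[0.3,0,0,0,0,0,0],[0.3,0,0,0,0,0,0],[0.3,0,0,0,0,0,0]]}}

```text
clock: 8.35
tcp_pos: [0.5905, 0.196, 0.0484]
orientation: [138.2, 89.3, -20.9]
wrist_force: [-0.2, -0.4, 0.1]
finger_gap: 0.0558
```

```bash
python3 - <<'E'
from plant import bot
from h import *
plan(bot,[.588,.195,.150])
p,d=bot.get_image("wrist");cv2.imwrite("pics/w7.png",p[:,:,::-1])
E
```

```text
t 8.35 tcp [0.5905 0.196  0.0484] gap 0.0558 F [-0.2 -0.4  0.1]
y axis yaw -69.11 shift units [-0.678  0.006  0.012] turn [ 0.     -0.0015 -0.0013]
```

View pics/w7.png

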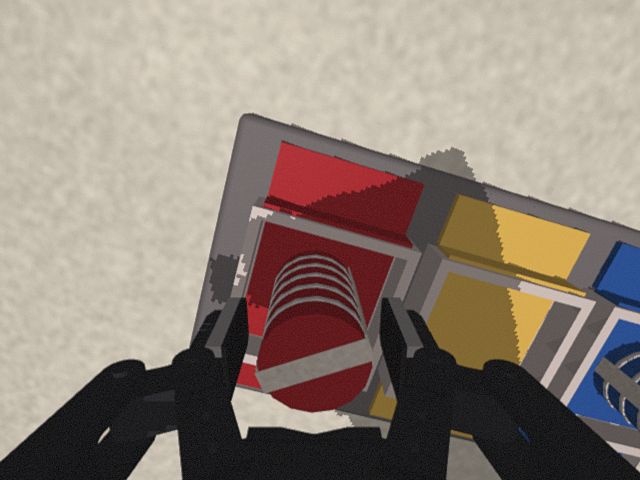

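Fingers are clear on both sides (243–258 and 372–385 px) and the stack stands upright in the bay. Retreating straight up.

Emit:
{"method": "jog_arm", "body": {"steps": [[0.5,-0.06,0,0,0,0,0],[0.5,-0.12,0,0,0,0,0],[0.5,-0.18,0,0,0,0,0],[0.5,-0.2,0,0,0,0,0],[0.5,-0.2,0,0,0,0,0]]}}

```text
clock: 8.82
tcp_pos: [0.5854, 0.1953, 0.1616]
orientation: [71.2, 89.6, -87.8]
wrist_force: [0.6, -1.2, -0.5]
finger_gap: 0.0644
```

Emit:
{"method": "jog_arm", "body": {"steps": [[0.5,-0.1,0.15,0.2,0,0,0],[0.5,-0.05,0.15,0.2,0,0,0],[0.5,0,0.15,0.2,0,0,0],[0.5,0,0.1,0.1,0,0,0],[0.5,0,0,0,0,0,0]]}}

```text
clock: 9.23
tcp_pos: [0.5169, 0.0805, 0.1963]
orientation: [145.1, 89.2, -13.8]
wrist_force: [-0.3, -0.2, 0.8]
finger_gap: 0.064
```

```bash
python3 - <<'E'
from plant import bot
from h import *
plan(bot,[.588,.195,.150])
for n in ["scene","top"]:
    c=bot.calibration(n);p,d=bot.get_image(n);cv2.imwrite(f"pics/{n}8.png",p[:,:,::-1])
    W=cloud(d,c);z=W[...,2]
    for k,(x,y,lo) in dict(red=(.587,.195,.077),yel=(.446,.063,.06),blue=(.6014,.0143,.077)).items():
        m=(d>0)&(z>lo)&(z<.095)&(np.hypot(W[...,0]-x,W[...,1]-y)<.035)
        if m.any(): print(n,k,m.sum(),np.median(z[m]),cv2.minEnclosingCircle(W[m][:,:2].astype(np.float32)))
E
```

```text
t 9.23 tcp [0.5169 0.0805 0.1963] gap 0.064 F [-0.3 -0.2  0.8]
y axis yaw -68.82 shift units [ 0.312 -0.543 -0.714] turn [ 0.     -0.0018 -0.0013]
scene red 805 0.08326142144412474 ((0.5882657170295715, 0.19804172217845917), 0.020706336945295334)
scene yel 489 0.06595410748773134 ((0.44442757964134216, 0.06537449359893799), 0.021329868584871292)
scene blue 558 0.08312044211039632 ((0.5999295711517334, 0.016224656254053116), 0.0218083243817091)
top blue 269 0.08316912599991 ((0.6025686264038086, 0.010622341185808182), 0.019738653674721718)
```

View pics/scene8.png

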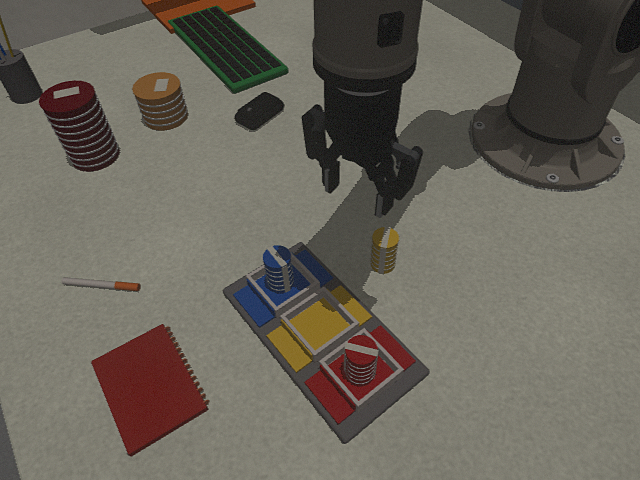

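View pics/top8.png

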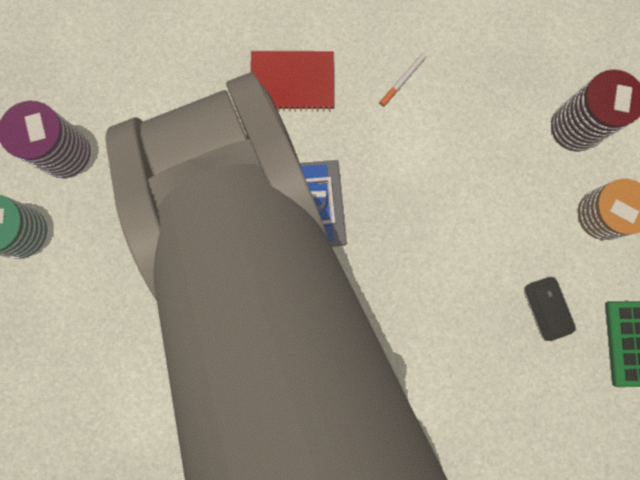

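The scene view shows red upright in the red bay at (361,360). Blue (278,268) and yellow (385,250) are where they were. In the top view the arm hides the bays. The gripper is in free air.

```bash
python3 -c "
from plant import bot
print(bot.finish_job()); s=bot.state(); print(s['clock'],s['wrist_force'])"
```

```text
the job is handed in; nothing more can be done
None
the job is handed in; nothing more can be done
```

I picked up the small red stack and lowered it in small steps to contact on the red bay's floor. I then released it, backed the gripper off into free air, and handed the job in at about 9.3 s.

- **Red stack:** the scene camera shows it upright in the red bay. Its top is 83 mm above the bench, which matches the 17 mm bay floor plus the 66 mm stack. It stands about 3.5 mm from the bay centre I measured.
- **Yellow and blue stacks:** both are still standing in place. The scene camera gives them within about 2 mm of where they were at the start, which is within measurement error.
- **Top camera:** the arm blocked its view of the red and yellow stacks in the last picture, so only the scene camera confirms those two. It could still see part of the blue stack, and its reading there was about 3 mm off the first one. I put that down to the partial view.
- **Camera disagreement:** earlier, the scene and top cameras differed by about 4 mm on where the stacks stood. I relied on the wrist camera for the final positions.
- **Grip force:** as the fingers closed on the red stack, the wrist force read 44 N for a moment. That is well under the 120 N limit. It is just over the 40 N limit for the arm or gripper body pressing on something, though I take it to have come from the finger pads swinging forward as they closed. At touchdown the readings stayed under 2 N.

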